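# Fit a PTO yoke onto a gearbox's splined shaft

### The job

Pull the yellow transit cap off the gearbox's upright splined shaft and put it in the blue tray. Then take the red drive yoke from the rubber mat, ears up, and ease its splined bore onto the shaft, rocking it round under light pressure until the teeth mesh, slide it fully home on the shaft's collar and let go. Never force it (at most 100 N between yoke and shaft), do not drop it, and leave the other things on the bench where they are.

Things in the scene. Friction and masses are not known exactly. Their poses are not given: they have to be found in the camera images.
- seat (a point): Point on the axis of the gearbox's shaft, on top of the steel collar (58 mm across) on which the yoke seats. The gearbox is bolted down, a green casting 200 x 150 mm; the collar's top is 100 mm above the bench. z up along the shaft; x and y are the housing's and do NOT tell how the splines stand.
- tooth_top (a point): Point on the shaft's axis at the top ends of its six straight teeth, 38 mm above the collar. Teeth: 60 degrees apart, 8 mm wide, 35 mm across the tips, down to the collar. The shaft is locked in gear and does not turn by hand; the angle of its teeth differs each time, is not measured (these axes are the housing's) and is hidden under the cap at first.
- shaft_tip (a point): Tip of the shaft, on its axis, 50 mm above the collar. Above the teeth the shaft is a smooth pilot, 29 mm diameter for 4 mm, then a cone narrowing to 18 mm at the tip.
- cap_center (a point): Centre (half-way up) of the yellow plastic transit cap, a tube closed at the top, 46 mm diameter, 56 mm high, 41 mm bore, about 60 g, standing loosely over the whole shaft with its rim on the collar at the start; z is its axis, up. It lifts straight off.
- yoke_center (a point): Centre (half-way up, 46 mm above its foot) of the red drive yoke, 92 mm high, 0.55 to 0.9 kg, standing upright on the mat, z up. Its lower 50 mm is a round hub, 52 mm diameter, with a splined through bore; above it stand two flat ears.
- yoke_ears (a point): Point on the yoke's axis midway between its ears, 72 mm above its foot: a good place to grasp, across the ears. Their flat outer faces are 52 mm apart along x; each ear is 36 mm wide along y, 11 mm thick, from 50 to 92 mm above the foot, with a 30 mm gap between.
- yoke_foot (a point): Centre of the yoke's lower face. The bore has six grooves, along +y and every 60 degrees, so any of six positions meshes; lands 31 mm across, grooves 40 mm; meshed, about 1 mm play sideways and 3 degrees in turning. Not meshed, the foot rests on the tooth tops; meshed, it slides down with a light push to the collar, home when at the seat point. Feel for contact slowly (about 10 mm/s); 1 N m of twist on meshed teeth is some 60 N.
- tray: Blue open tray, fixed, 170 x 150 mm, 35 mm high, 4 mm walls and floor; origin at the centre of its underside on the bench, x along the long side.
- mat: Black rubber mat, fixed, 260 x 180 x 4 mm, origin at the centre of its underside.
- cross: Bystander: steel universal-joint cross, 80 x 80 x 22 mm, lying on the mat; origin under its centre.
- bearing: Bystander: steel bearing ring, 52 mm diameter, 15 mm high, lying on the mat; origin under its centre.
- spanner: Bystander: steel spanner 220 mm long, lying beyond the work area.
- hammer: Bystander: hammer 280 mm long, lying to the robot's right.
- grease: Bystander: grease can, 74 mm diameter, 100 mm high, beyond the work area; origin under its centre.
- flange: Bystander: dark steel coupling flange, 90 mm diameter, 40 mm high, to the robot's left; origin under its centre.
Not all that is in view belongs to the job. What is meant by the tray is not purple, and is the smaller of those in its own colour.

How it is judged:
By the outcome, as a careful person would: the job done as asked, in the order asked, and still so for the second after the job is handed in, with the robot touching nothing.
It also fails if it takes over 72 s, if anything falls off the work surface, if the arm or the gripper's body presses on something with over 40 N, if the wrist force passes 120 N, or if a joint passes its speed limit or range.

### The arm

A 6-joint arm with a two-finger parallel gripper is mounted at the origin on the work surface. World frame = base frame: x ahead of the robot, y to its left, z up, the work surface at z = 0. Lengths are in mm, angles in rad, forces in N, time in s.
With the tool pointing down it reaches from about 275 to 1000 mm from the base axis. Payload 8.4 kg.
Tool frame: the origin (TCP) lies at the very end of the fingers, on their centre line; the grasp point (between the pads) lies 19 mm behind it; x points along the fingers, y is the direction in which the jaws open and shut, and the axes are right-handed (so a half turn about x gives the same grasp; the last joint's range is limited). The gripper opens to 85 mm and grips with 20 to 120 N. Pads are 22 mm wide; open, the fingers measure 114 mm over their backs; the gripper's body (76 mm by 85 mm) begins 54 mm behind the grasp point. The pads swing forward as they close: fully open they stand 13 mm farther back than shut.
Start: joints at [1.112, 0.353, 1.633, -0, 1.155, -0.002], TCP at [275.673, 560.921, 231.281] pointing down, gripper open.
Joint ranges: [-2.63, 2.63], [-0.92, 2.1], [0.06, 2.66], [-1.3, 4.44], [0, 2.69], [-3.02, 3.02]. Speed limits (rad/s): [2.22, 2.22, 2.79, 3.14, 3.14, 3.14].

### API

Orientations are given as a rotation vector (axis times angle).
In Python, from station import sensors, imaging, job gives the robot as it stands.
- The arm moves only by the shell command python3 -m pendant 'ROWS' [FORCE]. ROWS is JSON, a list of rows, each a list of 3 entries, a list of its own where there are three numbers: the gripper's target within -1 to 1 (fully open at 1, half-way at 0, shut at -1), then the shift along the tool's x, y, z in cm, then the turn, a rotation vector about the tool's x, y, z in rad. A call has 1 to 5 rows; each row is the pose to reach, as a shift and turn from the pose commanded when the call began, along the tool's axes at that moment; what a row does not reach only later rows make up. A row lasts 1/10 s, in which the tool goes at most 50 mm and 8.59 degrees, less where a joint would pass 70% of its speed; a pose out of reach is approached as far as the arm can. A call with a gripper value outside its range is refused whole. The fingers move at their own pace and stop on an object; FORCE is the grip in N (left out, the last holds). Time passes only in rows, so rows that repeat a pose let the fingers close. It gives the time, the measured TCP pose, the force and the opening at its end, in the units of the state.
- sensors.read_state(): the state, without advancing time (a new reading comes with each control period).
- imaging.camera(name): name is "side" or "top" or "wrist"; returns (picture, depth): 400x640x3 uint8, red, green, blue; 400x640 float32, mm along the optical axis (not along the pixel's ray), 0 where there is no reading.
- imaging.camera_info(name): a dict with "fx", "fy", "cx", "cy" (pixels), "camera_from_world" (4x4, takes a point from world to camera coordinates); the wrist camera has in their place "tool_from_camera" (4x4, takes a point from camera to tool coordinates, whose origin is the TCP and whose axes are the tool frame's). Camera axes: x right, y up, looking along -z (the intrinsics and any distortion apply to the point x, -y, -z); pixel columns grow to the right and rows downward; lengths in mm; the calibration is good to about 2 mm. A picture is of the moment at which its call begins: read the wrist's pose just before it. camera_info takes no time and is no camera call.
- job.finish_job(): hands the job in, once; it reports no verdict.
The state is a dict: "clock": time; "q": joint angles; "dq": joint speeds; "tau": joint torques, N m; "tcp_pos": TCP position; "tool_rot": TCP orientation; "force": force on the tool from outside, world axes, zero at the start; "ft_torque": the same for the moment, N m; "width": finger opening in mm.
Only numpy, scipy, OpenCV 4.12 (cv2) and the standard library are available. Lean on these libraries where they do the work, as an engineer would, in place of code of your own. Each camera call takes 0.05 s, during which the arm holds its last target. There are 200 camera calls.

## Working session

There is one attempt and no reset: what is moved stays moved. The work goes in short steps, Python scripts to look and compute and a shell command to move; the robot and the scene stay as the last step left them, time stands still between calls to the robot, and variables do not carry over. Pictures are saved under pics/ and viewed, about 8 in all and at most 12, crops included, and the job is handed in when it is done.

```bash
mkdir -p pics; ls; python3 - <<'E'
from station import sensors, imaging
import cv2,numpy as np
print(sensors.read_state())
for n in ("side","top"):
    p,d=imaging.camera(n); np.savez(f"pics/{n}0.npz",p=p,d=d)
    cv2.imwrite(f"pics/{n}0.png",p[:,:,::-1]); print(n,imaging.camera_info(n))
print(imaging.camera_info("wrist"))
a=cv2.imread("pics/top0.png");b=cv2.imread("pics/side0.png")
E
```

```text
pics
{'clock': 0.0, 'q': array([ 1.11163608e+00,  3.53668502e-01,  1.63415713e+00,  2.57605603e-05,
        1.15519939e+00, -2.40200227e-03]), 'dq': array([ 0.00111432,  0.00038929,  0.0002456 ,  0.00018335,  0.00091318,
       -0.00125707]), 'tau': array([-1.46609342e-03, -6.05259275e+01, -3.42057717e+01,  4.74326430e-05,
        9.43038496e-03, -4.84971338e-06]), 'tcp_pos': array([275.42690338, 560.49224618, 230.5391349 ]), 'tool_rot': array([ 0.3570983 ,  1.54130917, -0.35929585]), 'force': array([ 0.1558681 , -0.75976632,  0.14549401]), 'ft_torque': array([-0.01283726,  0.00816074,  0.00128097]), 'width': 85.39696569591774}
side {'fx': 430.2514126573641, 'fy': 430.2514126573641, 'cx': 317.04983908721385, 'cy': 199.3244953306932, 'camera_from_world': array([[ 9.46495939e-01, -3.22693903e-01, -3.75263610e-03,
        -4.57331336e+02],
       [ 2.56394695e-01,  7.44869951e-01,  6.15979315e-01,
        -1.77319831e+02],
       [-1.95977543e-01, -5.83984077e-01,  7.87753388e-01,
        -1.42302222e+03],
       [ 0.00000000e+00,  0.00000000e+00,  0.00000000e+00,
         1.00000000e+0
[... 240 characters left out ...]
1,  7.65382090e-02,  2.27185626e-01,
        -5.06966374e+02],
       [-2.26837682e-01, -1.33250692e-02,  9.73841419e-01,
        -1.48549116e+03],
       [ 0.00000000e+00,  0.00000000e+00,  0.00000000e+00,
         1.00000000e+00]])}
{'fx': 299.53165670313916, 'fy': 299.53165670313916, 'cx': 318.7100600660976, 'cy': 196.22091309661022, 'tool_from_camera': array([[ 1.41065989e-03,  2.68610441e-01, -9.63247861e-01,
        -1.42396136e+02],
       [ 9.99998878e-01, -8.64014602e-04,  1.22354277e-03,
        -1.25040664e-01],
       [-5.03603853e-04, -9.63248506e-01, -2.68611359e-01,
        -6.84816174e+01],
       [ 0.00000000e+00,  0.00000000e+00,  0.00000000e+00,
         1.00000000e+00]])}
```

View pics/top0.png

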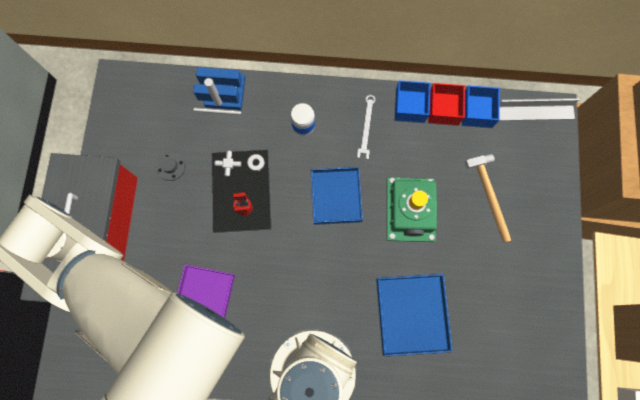

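View pics/side0.png

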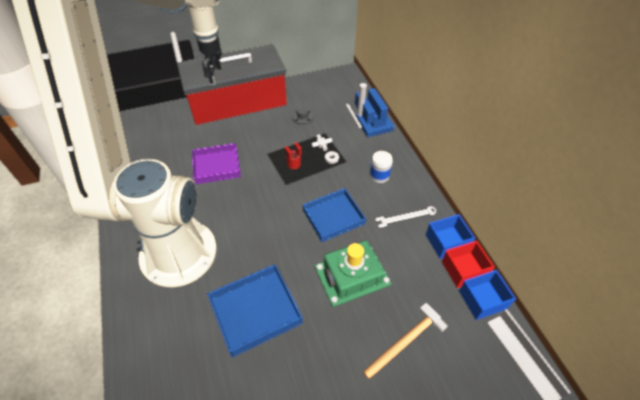

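Top view: cap yellow at (419,200). Yoke red at (242,203); the other reds are a bin (447,103) and a cabinet (122,210). Tray candidates: small blue (337,195), large blue (414,314), blue bins (413,100) and (482,105), purple (205,292). I choose the blue tray at (337,195) and will check its size.

```bash
cat > h.py <<'E'
from station import sensors, imaging
import cv2, numpy as np
from scipy.spatial.transform import Rotation as R
def cam(name):
    """returns picture, depth, info, world_from_camera"""
    i=imaging.camera_info(name)
    if name=="wrist":
        s=sensors.read_state(); T=np.eye(4); T[:3,:3]=R.from_rotvec(s["tool_rot"]).as_matrix(); T[:3,3]=s["tcp_pos"]
        W=T@i["tool_from_camera"]
    else: W=np.linalg.inv(i["camera_from_world"])
    p,d=imaging.camera(name); return p,d,i,W
def onplane(uv,z,i,W):
    uv=np.atleast_2d(uv).astype(float)
    r=np.c_[(uv[:,0]-i["cx"])/i["fx"],-(uv[:,1]-i["cy"])/i["fy"],-np.ones(len(uv))]@W[:3,:3].T
    o=W[:3,3]; return o+r*((z-o[2])/r[:,2])[:,None]
def cloud(d,i,W):
    v,u=np.indices(d.shape); P=np.stack([(u-i["cx"])/i["fx"]*d,-(v-i["cy"])/i["fy"]*d,-d],-1)
    return P@W[:3,:3].T+W[:3,3]
def hsv(p,lo,hi): return cv2.inRange(cv2.cvtColor(p,cv2.COLOR_RGB2HSV),lo,hi)
def red(p): return hsv(p,(0,120,60),(8,255,255))|hsv(p,(172,120,60),(180,255,255))
def blobs(m,amin):
    return sorted([c for c in cv2.findContours(m,cv2.RETR_EXTERNAL,cv2.CHAIN_APPROX_NONE)[0] if cv2.contourArea(c)>amin],key=cv2.contourArea)[::-1]
def show(n,img,s=1):
    cv2.imwrite(f"pics/{n}.png",cv2.resize(img[:,:,::-1],None,fx=s,fy=s,interpolation=cv2.INTER_CUBIC))
E
python3 - <<'E'
from h import *
for n in("top","side"):
    z=np.load(f"pics/{n}0.npz");p,d=z["p"],z["d"];i=imaging.camera_info(n);W=np.linalg.inv(i["camera_from_world"]);C=cloud(d,i,W)
    for nm,m,a in(("yel",hsv(p,(22,130,100),(35,255,255)),40),("red",red(p),60),("blue",hsv(p,(100,120,40),(120,255,255)),500)):
        for c in blobs(m,a):
            k=np.zeros_like(m);cv2.drawContours(k,[c],-1,255,-1);q=C[(k>0)&(m>0)&(d>0)]
            zt=np.percentile(q[:,2],95);t=q[q[:,2]>zt-8]
            (x,y),(w,h),ang=cv2.minAreaRect(q[:,:2].astype(np.float32))
            print(n,nm,c.reshape(-1,2).mean(0).round(),"top",zt.round(1),t.mean(0).round(1),"rect",*np.round((x,y,w,h,ang),1))
z=np.load("pics/top0.npz")["p"]
show("crop1",np.hstack([z[140:250,190:310],z[140:250,290:450]]),2.8)
E
```

```text
top yel [418. 199.] top 159.9 [ 512.7 -266.2  156.4] rect 520.2 -266.2 59.7 44.0 2.4
top red [122. 213.] top 149.5 [431.1 593.1 156.8] rect 344.2 541.9 396.7 164.1 38.1
top red [447. 103.] top 70.9 [ 857.8 -361.4   69.1] rect 1075.0 -431.8 127.8 589.4 72.1
top red [241. 203.] top 97.3 [477.5 250.5  95.2] rect 489.1 259.0 81.8 59.9 16.3
top blue [414. 315.] top 44.0 [ 193.3 -283.9   43.9] rect 196.0 -283.2 225.5 196.8 8.0
top blue [336. 195.] top 34.3 [533.8 -29.7  34.2] rect 539.4 -30.9 180.2 150.1 7.5
top blue [220.  87.] top 143.5 [835.1 355.1 140.1] rect 857.7 378.1 174.1 141.8 89.6
top blue [481. 106.] top 71.2 [ 861.2 -469.3   69.2] rect 860.4 -471.6 116.7 102.6 0.2
top blue [412. 101.] top 70.8 [ 857.8 -251.5   69.2] rect 872.6 -252.8 101.4 142.5 89.7
side yel [355. 254.] top 158.6 [ 511.1 -265.9  155.7] rect 528.8 -218.4 147.2 43.8 69.2
side red [237.  99.] top 155.7 [343.6 598.9 156.3] rect 249.0 696.8 279.2 570.8 47.1
side red [467. 263.] top 70.4 [ 857.6 -363.1   68.1] rect 1108.8 -208.4 732.8 150.9 32.1
side red [294. 155.] top 96.1 [475.2 251.3  94.9] rect 488.4 297.7 152.1 68.1 79.6
side blue [254. 310.] top 45.5 [ 186.2 -287.3   44.7] rect 188.7 -268.4 224.3 228.3 7.9
side blue [333. 214.] top 34.6 [526.5 -33.5  32.9] rect 531.6 -19.0 171.3 179.3 7.8
side blue [486. 295.] top 69.4 [ 859.3 -474.9   67.3] rect 1104.7 -353.1 689.8 148.0 26.7
side blue [449. 234.] top 70.0 [ 859.5 -251.1   67.9] rect 1101.0 -52.9 777.8 153.5 38.2
side blue [375. 115.] top 141.9 [837.7 343.5 139.6] rect 1070.4 855.8 1256.9 143.8 67.1
```

View pics/crop1.png

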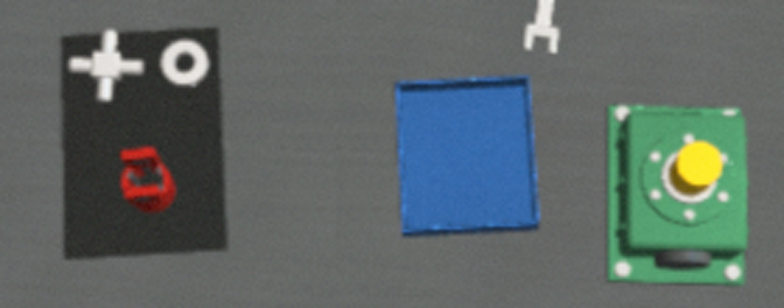

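Crop: yoke with its two ears at crop (148,180), the small blue tray at (467,155) measuring about 170x150, and the yellow cap on the green gearbox at (700,165). That confirms the choices. Next: the tool axes and the shift to the cap.

```bash
cat >> h.py <<'E'
def go(x,y,z,yaw=None):
    """print shift (cm) & turn in current tool axes to reach world TCP x,y,z; yaw = world angle of jaw axis (deg)"""
    s=sensors.read_state(); A=R.from_rotvec(s["tool_rot"]).as_matrix(); y0=np.degrees(np.arctan2(A[1,1],A[0,1]))
    sh=A.T@(np.array([x,y,z])-s["tcp_pos"])/10
    if yaw is None: yaw=y0
    yaw=y0+(yaw-y0+90)%180-90
    a=np.radians(yaw); ty=np.array([np.cos(a),np.sin(a),0]); tx=np.array([0,0,-1.]); B=np.c_[tx,ty,np.cross(tx,ty)]
    print("t",round(s["clock"],2),"tcp",s["tcp_pos"].round(1),"F",s["force"].round(1),"T",s["ft_torque"].round(2),"w",round(s["width"],1),"jaw yaw",round(y0,1),"->",round(yaw,1),"q",s["q"].round(2))
    print(" shift cm",sh.round(2),"turn",R.from_matrix(A.T@B).as_rotvec().round(3))
E
python3 - <<'E'
from h import *
print(R.from_rotvec(sensors.read_state()["tool_rot"]).as_matrix().round(3))
go(512,-266,260); go(476,251,260)
E
```

```text
[[-0.001  0.441  0.897]
 [-0.001  0.897 -0.441]
 [-1.    -0.001  0.   ]]
t 0.1 tcp [275.5 560.5 230.6] F [-0.1  0.4 -0.1] T [-0.05 -0.05 -0.07] w 85.5 jaw yaw 63.8 -> 63.8 q [ 1.11  0.35  1.63 -0.    1.16 -0.  ]
 shift cm [ -2.86 -63.75  57.68] turn [0.    0.    0.001]
t 0.1 tcp [275.5 560.5 230.6] F [-0.1  0.4 -0.1] T [-0.05 -0.05 -0.07] w 85.5 jaw yaw 63.8 -> 63.8 q [ 1.11  0.35  1.63 -0.    1.16 -0.  ]
 shift cm [ -2.91 -18.94  31.65] turn [0.    0.    0.001]
```

```bash
python3 -m pendant '[[1,[-0.8,-3.7,3.3],[0,0,0]],[1,[-1.6,-7.4,6.6],[0,0,0]],[1,[-2.4,-11.1,10],[0,0,0]],[1,[-2.9,-14.8,13.3],[0,0,0]],[1,[-2.9,-18.5,16.7],[0,0,0]]]'
python3 -m pendant '[[1,[0,-3.7,3.3],[0,0,0]],[1,[0,-7.4,6.6],[0,0,0]],[1,[0,-11.1,10],[0,0,0]],[1,[0,-14.8,13.3],[0,0,0]],[1,[0,-18.5,16.7],[0,0,0]]]'
python3 -m pendant '[[1,[0,-3.7,3.3],[0,0,0]],[1,[0,-7.4,6.6],[0,0,0]],[1,[0,-11.1,10],[0,0,0]],[1,[0,-14.8,13.3],[0,0,0]],[1,[0,-18.5,16.7],[0,0,0]]]'
python3 - <<'E'
from h import *
go(512,-266,260)
E
```

```text
clock: 0.6
tcp_pos: [343.8, 320.9, 260.7]
tool_rot: [0.358, 1.54, -0.357]
force: [0.3, -0.2, 0.7]
width: 85.7
clock: 1.1
tcp_pos: [411.7, 81.1, 260.3]
tool_rot: [0.358, 1.541, -0.358]
force: [0.7, 0.7, 0.4]
width: 85.4
clock: 1.6
tcp_pos: [479.9, -158.5, 260.2]
tool_rot: [0.359, 1.541, -0.358]
force: [0.5, 0.6, 0.4]
width: 85.4
t 1.6 tcp [ 479.9 -158.5  260.2] F [0.5 0.6 0.4] T [ 0.04 -0.01  0.02] w 85.4 jaw yaw 63.8 -> 63.8 q [-0.32  0.14  1.85  0.    1.15 -1.44]
 shift cm [ 0.01 -8.23  7.63] turn [ 0. -0. -0.]
```

```bash
python3 -m pendant '[[1,[0,-3,2.8],[0,0,0]],[1,[0,-6,5.6],[0,0,0]],[1,[0,-8.2,7.6],[0,0,0]],[1,[0,-8.2,7.6],[0,0,0]]]'
cat > cap.py <<'E'
from h import *
p,d,i,W=cam("wrist"); m=hsv(p,(22,130,80),(35,255,255)); c=blobs(m,100)[0]
C=cloud(d,i,W); k=np.zeros_like(m);cv2.drawContours(k,[c],-1,255,-1);q=C[(k>0)&(d>0)]
zt=np.percentile(q[:,2],90); t=q[abs(q[:,2]-zt)<4]
(x,y),r=cv2.minEnclosingCircle(t[:,:2].astype(np.float32)); print("cap top z",zt.round(1),"centre",round(x,1),round(y,1),"r",round(r,1),"mean",t.mean(0).round(1),"px",c.reshape(-1,2).mean(0).round())
show("wr1",p)
go(x,y,118)
E
python3 cap.py
```

```text
clock: 2.0
tcp_pos: [512.5, -266.7, 259.7]
tool_rot: [0.36, 1.54, -0.361]
force: [1.0, 0.5, 0.5]
width: 85.4
cap top z 156.6 centre 511.9 -265.6 r 23.0 mean [ 511.1 -265.1  155.8] px [320. 190.]
t 2.05 tcp [ 511.8 -264.7  259.5] F [-0.6  0.7  0.8] T [-0.06  0.03 -0.07] w 85.7 jaw yaw 63.7 -> 63.7 q [-0.48  0.25  1.71 -0.    1.18 -1.59]
 shift cm [14.15 -0.08  0.06] turn [ 0.    -0.001 -0.   ]
```

View pics/wr1.png

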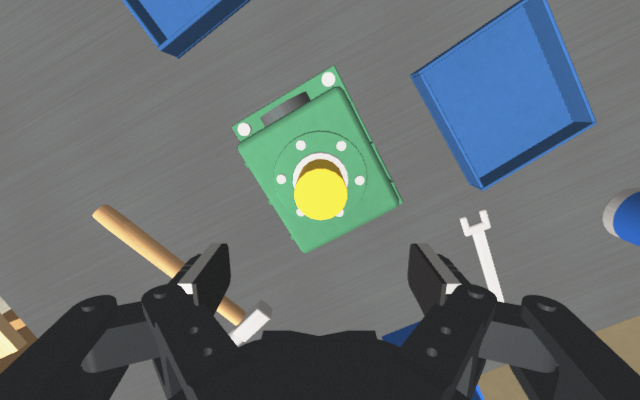

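Cap top at (320,193), centred between the fingers. Descend and grip.

```bash
python3 -m pendant '[[1,[4,0,0],[0,0,0]],[1,[8,0,0],[0,0,0]],[1,[11.5,0,0],[0,0,0]],[1,[14.1,0,0],[0,0,0]],[1,[14.1,0,0],[0,0,0]]]' 30
python3 -m pendant '[[-1,[0,0,0],[0,0,0]],[-1,[0,0,0],[0,0,0]],[-1,[0,0,0],[0,0,0]],[-1,[0,0,0],[0,0,0]],[-1,[0,0,0],[0,0,0]]]' 30
python3 -m pendant '[[-1,[0,0,0],[0,0,0]],[-1,[0,0,0],[0,0,0]],[-1,[-0.5,0,0],[0,0,0]],[-1,[-1,0,0],[0,0,0]],[-1,[-1.5,0,0],[0,0,0]]]' 30

```

```text
clock: 2.55
tcp_pos: [509.2, -260.9, 115.9]
tool_rot: [0.359, 1.548, -0.356]
force: [-0.4, -0.2, -0.3]
width: 85.4
clock: 3.05
tcp_pos: [513.1, -263.8, 121.3]
tool_rot: [0.358, 1.538, -0.359]
force: [-0.5, 1.4, 4.9]
width: 45.3
clock: 3.55
tcp_pos: [512.2, -263.6, 135.2]
tool_rot: [0.358, 1.54, -0.358]
force: [-0.9, 0.2, -0.3]
width: 45.7
```

```bash
python3 -m pendant '[[-1,[-3,0,0],[0,0,0]],[-1,[-6,0,0],[0,0,0]],[-1,[-7,0,0],[0,0,0]]]' 30
python3 - <<'E'
from h import *
p,d,i,W=cam("side"); show("side2",p[200:300,290:420],4)
go(535,-31,200)
E
```

```text
clock: 3.85
tcp_pos: [513.4, -264.2, 207.6]
tool_rot: [0.357, 1.537, -0.359]
force: [1.2, 0.4, -0.1]
width: 45.4
t 3.9 tcp [ 513.5 -264.3  207.8] F [ 0.9 -0.8  1. ] T [-0.   -0.05  0.02] w 45.2 jaw yaw 63.8 -> 63.8 q [-0.48  0.3   1.76 -0.    1.07 -1.59]
 shift cm [ 0.74 21.88 -8.37] turn [0.    0.005 0.   ]
```

View pics/side2.png

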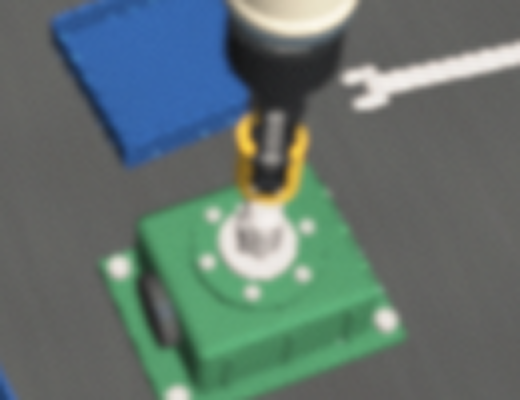

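The cap is clear of the shaft and held in the fingers at (270,155). The bare spline shaft is at (260,230). Carry it to the tray.

```bash
python3 -m pendant '[[-1,[0,4.4,-1.7],[0,0,0]],[-1,[0,8.8,-3.4],[0,0,0]],[-1,[0,13.2,-5],[0,0,0]],[-1,[0,17.6,-6.7],[0,0,0]],[-1,[0.7,21.9,-8.4],[0,0,0]]]'
python3 -m pendant '[[-1,[3,0,0],[0,0,0]],[-1,[7,0,0],[0,0,0]],[-1,[11,0,0],[0,0,0]],[-1,[14,0,0],[0,0,0]],[-1,[15.5,0,0],[0,0,0]]]'
python3 -m pendant '[[-1,[0.5,0,0],[0,0,0]],[-1,[1.0,0,0],[0,0,0]],[-1,[1.5,0,0],[0,0,0]]]'

```

```text
clock: 4.4
tcp_pos: [533.1, -28.0, 196.9]
tool_rot: [0.358, 1.541, -0.358]
force: [2.7, 0.1, 0.5]
width: 45.4
clock: 4.9
tcp_pos: [530.5, -29.6, 38.6]
tool_rot: [0.358, 1.546, -0.359]
force: [0.4, 0.4, -1.2]
width: 45.4
clock: 5.2
tcp_pos: [533.7, -29.9, 27.5]
tool_rot: [0.358, 1.54, -0.358]
force: [0.3, -0.4, -0.8]
width: 45.4
```

```bash
python3 -m pendant '[[-1,[0.15,0,0],[0,0,0]],[-1,[0.25,0,0],[0,0,0]],[-1,[0.25,0,0],[0,0,0]]]'
python3 -m pendant '[[1,[0,0,0],[0,0,0]],[1,[0,0,0],[0,0,0]],[1,[0,0,0],[0,0,0]],[1,[0,0,0],[0,0,0]],[1,[0,0,0],[0,0,0]]]'
python3 -m pendant '[[1,[-3,0,0],[0,0,0]],[1,[-7,0,0],[0,0,0]],[1,[-12,0,0],[0,0,0]],[1,[-17,0,0],[0,0,0]],[1,[-21,0,0],[0,0,0]]]'
python3 - <<'E'
from h import *
p,d,i,W=cam("side"); m=hsv(p,(22,130,80),(35,255,255)); C=cloud(d,i,W)
q=C[(m>0)&(d>0)]; q=q[(abs(q[:,0]-535)<60)&(abs(q[:,1]+31)<60)]; print(len(q),np.percentile(q,[5,50,95],axis=0).round(0))
go(476,251,240); go(476,251,240,16); go(460,-230,240)
E
```

```text
clock: 5.5
tcp_pos: [533.6, -29.9, 25.4]
tool_rot: [0.358, 1.54, -0.358]
force: [-0.1, -0.7, 1.0]
width: 45.4
clock: 6.0
tcp_pos: [533.2, -29.9, 24.8]
tool_rot: [0.358, 1.541, -0.358]
force: [0.4, 0.7, 0.6]
width: 85.4
clock: 6.5
tcp_pos: [533.5, -29.9, 237.8]
tool_rot: [0.358, 1.539, -0.358]
force: [1.6, 0.3, -0.8]
width: 85.6
177 [[513. -53.  18.]
 [530. -42.  57.]
 [546. -15.  64.]]
t 6.55 tcp [536.6 -30.  243.8] F [ 2.9 -0.2  6.2] T [ 0.   -0.12 -0.  ] w 85.4 jaw yaw 63.8 -> 63.8 q [-0.06  0.2   1.81 -0.    1.12 -1.17]
 shift cm [  0.31  22.55 -17.83] turn [-0.     0.009 -0.004]
t 6.55 tcp [536.6 -30.  243.8] F [ 2.9 -0.2  6.2] T [ 0.   -0.12 -0.  ] w 85.4 jaw yaw 63.8 -> 16.0 q [-0.06  0.2   1.81 -0.    1.12 -1.17]
 shift cm [  0.31  22.55 -17.83] turn [ 0.835  0.007 -0.008]
t 6.55 tcp [536.6 -30.  243.8] F [ 2.9 -0.2  6.2] T [ 0.   -0.12 -0.  ] w 85.4 jaw yaw 63.8 -> 63.8 q [-0.06  0.2   1.81 -0.    1.12 -1.17]
 shift cm [  0.32 -21.33   1.94] turn [-0.     0.009 -0.004]
```

Cap stands upright in the tray (top at about 60 mm). Now look at the shaft's teeth from close by.

```bash
python3 -m pendant '[[1,[0,-4.4,1.7],[0,0,0]],[1,[0,-8.8,3.4],[0,0,0]],[1,[0,-13.2,5],[0,0,0]],[1,[0,-17.6,6.7],[0,0,0]],[1,[0,-21.9,8.4],[0,0,0]]]'
python3 -m pendant '[[1,[2,0,0],[0,0,0]],[1,[4.5,0,0],[0,0,0]],[1,[5.5,0,0],[0,0,0]],[1,[5.5,0,0],[0,0,0]],[1,[5.5,0,0],[0,0,0]]]'
python3 - <<'E'
from h import *
W0=None
p,d,i,W=cam("wrist"); np.savez("pics/shaft.npz",p=p,d=d,W=W)
# project shaft axis points
def proj(P):
    c=np.linalg.inv(W)@np.r_[P,1]; return i["cx"]+i["fx"]*c[0]/-c[2], i["cy"]-i["fy"]*c[1]/-c[2]
for z in(100,138,150): print(z,np.round(proj([512,-265.3,z]),1))
u,v=map(int,proj([512,-265.3,138])); a=p[v-45:v+45,u-60:u+60]; print("origin",u-60,v-45)
show("shaft1",a,6); go(512,-265,185)
E
```

```text
clock: 7.05
tcp_pos: [511.4, -265.2, 234.6]
tool_rot: [0.358, 1.541, -0.358]
force: [0.8, 0.6, 0.3]
width: 85.7
clock: 7.55
tcp_pos: [512.4, -263.3, 180.3]
tool_rot: [0.358, 1.541, -0.358]
force: [0.6, 0.6, -0.1]
width: 85.4
100 [316.7 204.8]
138 [316.2 222. ]
150 [316.  228.8]
origin 256 176
t 7.6 tcp [ 512.7 -263.4  180.7] F [-0.1 -0.8 -0.7] T [-0.01  0.03  0.02] w 85.3 jaw yaw 63.9 -> 63.9 q [-0.48  0.33  1.79 -0.    1.02 -1.59]
 shift cm [-0.43 -0.17  0.01] turn [0.    0.001 0.   ]
```

View pics/shaft1.png

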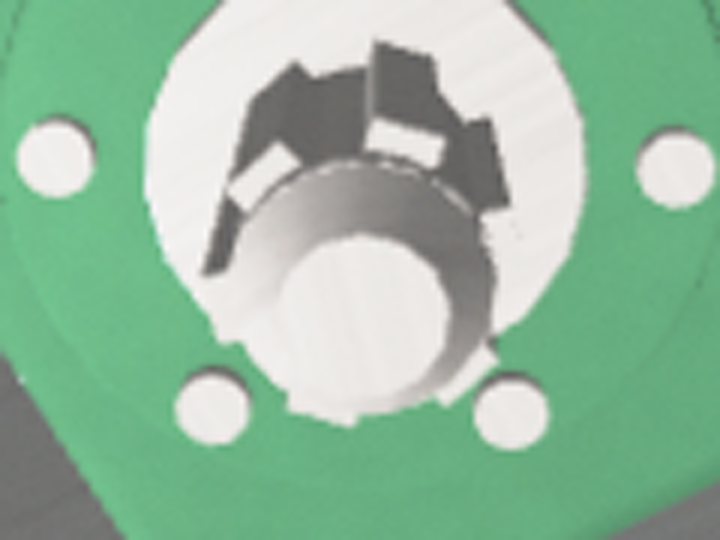

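Shaft seen clearly. Outer tooth-tip midpoints in the crop: (251,167), (409,129), (472,380), (321,414), which are two opposite pairs. Compute axis and tooth angle on z=138.

```bash
python3 - <<'E'
from h import *
z=np.load("pics/shaft.npz");W=z["W"];i=imaging.camera_info("wrist")
c=np.array([[251,167],[409,129],[472,380],[321,414]]); f=(c+.5)/6-.5+[256,176]
P=onplane(f,138,i,W); print(P.round(1)); C=(P[0]+P[2]+P[1]+P[3])/4; print("centre",C.round(1), "dia",[np.linalg.norm(P[a]-P[a+2]).round(1) for a in(0,1)])
an=[np.degrees(np.arctan2(*(P[a]-P[a+2])[[1,0]])) for a in(0,1)]; print(an,np.mod(an,60))
u=(np.array([[365,318]])+.5)/6-.5+[256,176]; print("tip",onplane(u,150,i,W).round(1))
go(476,251,260,16); go(476,251,260)
E
```

```text
[[ 495.3 -270.6  138. ]
 [ 498.9 -253.5  138. ]
 [ 528.1 -259.8  138. ]
 [ 524.4 -276.7  138. ]]
centre [ 511.7 -265.1  138. ] dia [np.float64(34.5), np.float64(34.5)]
[np.float64(-161.86330729922912), np.float64(137.58014123603832)] [18.1366927  17.58014124]
tip [[ 512. -265.  150.]]
t 7.6 tcp [ 512.7 -263.4  180.7] F [-0.1 -0.8 -0.7] T [-0.01  0.03  0.02] w 85.3 jaw yaw 63.9 -> 16.0 q [-0.48  0.33  1.79 -0.    1.02 -1.59]
 shift cm [ -7.96  44.56 -25.95] turn [ 0.835  0.001 -0.   ]
t 7.6 tcp [ 512.7 -263.4  180.7] F [-0.1 -0.8 -0.7] T [-0.01  0.03  0.02] w 85.3 jaw yaw 63.9 -> 63.9 q [-0.48  0.33  1.79 -0.    1.02 -1.59]
 shift cm [ -7.96  44.56 -25.95] turn [0.    0.001 0.   ]
```

```bash
python3 -m pendant '[[1,[-4,0,0],[0,0,0]],[1,[-8,2,-1.2],[0,0,0]],[1,[-8,6.2,-3.6],[0,0,0]],[1,[-8,10.4,-6],[0,0,0]],[1,[-8,14.6,-8.5],[0,0,0]]]'
python3 -m pendant '[[1,[0,4.2,-2.4],[0,0,0]],[1,[0,8.4,-4.8],[0,0,0]],[1,[0,12.6,-7.3],[0,0,0]],[1,[0,16.8,-9.8],[0,0,0]],[1,[0,21,-12.2],[0,0,0]]]'
python3 -m pendant '[[1,[0,3,-1.8],[0.14,0,0]],[1,[0,6,-3.5],[0.28,0,0]],[1,[0,9,-5.3],[0.42,0,0]],[1,[0,9,-5.3],[0.56,0,0]],[1,[0,9,-5.3],[0.7,0,0]]]'
python3 - <<'E'
from h import *
go(476,251,260,16)
E
```

```text
clock: 8.1
tcp_pos: [500.5, -93.4, 261.6]
tool_rot: [0.359, 1.538, -0.358]
force: [0.4, 0.9, 0.4]
width: 85.3
clock: 8.6
tcp_pos: [483.2, 149.8, 261.4]
tool_rot: [0.359, 1.539, -0.356]
force: [1.4, -1.7, -0.6]
width: 85.4
clock: 9.1
tcp_pos: [475.4, 253.3, 261.1]
tool_rot: [0.903, 1.375, -0.9]
force: [-0.7, -0.6, 0.9]
width: 85.3
t 9.1 tcp [475.4 253.3 261.1] F [-0.7 -0.6  0.9] T [ 0.03 -0.05 -0.06] w 85.3 jaw yaw 23.6 -> 16.0 q [0.49 0.19 1.79 0.   1.16 0.08]
 shift cm [ 0.11 -0.03  0.23] turn [ 0.132 -0.    -0.002]
```

```bash
cat > yoke.py <<'E'
from h import *
import sys
p,d,i,W=cam("wrist"); np.savez("pics/yoke.npz",p=p,d=d,W=W); C=cloud(d,i,W)
ztop=float(sys.argv[1])
m=(red(p)>0)&(d>0)&(abs(C[...,2]-ztop)<5)&(abs(C[...,:2]-[476,251]).max(-1)<60 if len(sys.argv)<4 else True)
n,l,st,ce=cv2.connectedComponentsWithStats(m.astype(np.uint8)); ce_=[]
for k in range(1,n):
    if st[k,4]>60:
        P=onplane(np.argwhere(l==k)[:,::-1],ztop,i,W)[:,:2]; (x,y),(w,h),a=cv2.minAreaRect(P.astype(np.float32)); ce_.append((st[k,4],x,y)); print("ear",st[k],"c",round(x,1),round(y,1),"size",round(w,1),round(h,1),"ang",round(a,1), "zmed",np.median(C[l==k][:,2]).round(1))
ce_=np.array(sorted(ce_)[::-1][:2]); v=ce_[1,1:]-ce_[0,1:]; c=ce_[:,1:].mean(0); a=np.degrees(np.arctan2(v[1],v[0])); print("centre",c.round(1),"axis yaw",a.round(1),"sep",np.linalg.norm(v).round(1))
show(sys.argv[2],p); go(c[0],c[1],57,a)
E
python3 yoke.py 96 yoke1
```

```text
ear [293 158  16  34 340] c 455.4 250.4 size 10.7 36.0 ang 11.3 zmed 95.6
ear [331 166  16  34 335] c 494.9 258.4 size 11.1 35.8 ang 11.7 zmed 95.4
centre [475.2 254.4] axis yaw 11.4 sep 40.3
t 9.15 tcp [475.4 252.8 261.1] F [ 0.4 -0.  -0.1] T [-0.03 -0.01  0.02] w 85.3 jaw yaw 23.0 -> 11.4 q [ 0.49  0.19  1.79 -0.    1.16  0.08]
 shift cm [20.41 -0.   -0.16] turn [ 0.202 -0.    -0.002]
```

View pics/yoke1.png

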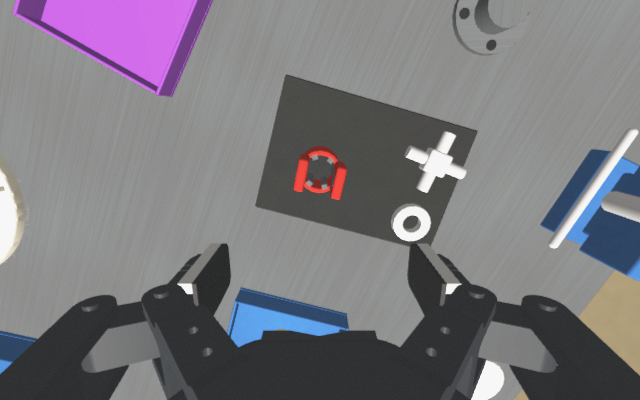

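Ears at (301,175) and (338,183), with the hub and bore between; cross and bearing are well off to the right. Turn and descend.

```bash
python3 -m pendant '[[1,[3,0,-0.2],[0.1,0,0]],[1,[7,0,-0.2],[0.2,0,0]],[1,[11,0,-0.2],[0.2,0,0]],[1,[14,0,-0.2],[0.2,0,0]],[1,[14,0,-0.2],[0.2,0,0]]]' 80
python3 -m pendant '[[1,[2.5,0,0],[0,0,0]],[1,[4.5,0,0],[0,0,0]],[1,[6.2,0,0],[0,0,0]],[1,[6.2,0,0],[0,0,0]],[1,[6.2,0,0],[0,0,0]]]'
python3 - <<'E'
from h import *
go(475.2,254.4,57,11.4)
E
```

```text
clock: 9.65
tcp_pos: [472.5, 252.3, 117.2]
tool_rot: [1.044, 1.306, -1.053]
force: [-0.6, -0.4, 0.0]
width: 85.4
clock: 10.15
tcp_pos: [475.7, 253.9, 59.5]
tool_rot: [1.051, 1.302, -1.048]
force: [0.0, 0.4, 0.4]
width: 85.3
t 10.15 tcp [475.7 253.9  59.5] F [0.  0.4 0.4] T [-0.02  0.    0.02] w 85.3 jaw yaw 12.3 -> 11.4 q [0.49 0.45 1.95 0.   0.74 0.27]
 shift cm [ 0.25 -0.04 -0.06] turn [ 0.016 -0.001 -0.002]
```

```bash
python3 -m pendant '[[1,[0.2,0,-0.05],[0.016,0,0]],[-1,[0.2,0,-0.05],[0.016,0,0]],[-1,[0.2,0,-0.05],[0.016,0,0]],[-1,[0.2,0,-0.05],[0.016,0,0]],[-1,[0.2,0,-0.05],[0.016,0,0]]]' 80
python3 -m pendant '[[-1,[0,0,0],[0,0,0]],[-1,[0,0,0],[0,0,0]],[-1,[0,0,0],[0,0,0]]]' 80
python3 - <<'E'
from h import *
go(475.2,254.4,57,11.4)
E
python3 -m pendant '[[-1,[-0.5,0,0],[0,0,0]],[-1,[-1.5,0,0],[0,0,0]],[-1,[-3,0,0],[0,0,0]],[-1,[-6,0,0],[0,0,0]],[-1,[-10,0,0],[0,0,0]]]' 80

```

```text
clock: 10.65
tcp_pos: [475.2, 254.2, 56.7]
tool_rot: [1.063, 1.296, -1.061]
force: [-0.3, 0.0, 7.3]
width: 51.0
clock: 10.95
tcp_pos: [475.2, 254.1, 56.7]
tool_rot: [1.063, 1.296, -1.061]
force: [0.2, -0.5, 8.0]
width: 50.8
t 10.95 tcp [475.2 254.1  56.7] F [ 0.2 -0.5  8. ] T [-0.12  0.29  0.06] w 50.8 jaw yaw 11.3 -> 11.4 q [ 0.49  0.45  1.95 -0.    0.74  0.29]
 shift cm [-0.03  0.01 -0.03] turn [-0.001 -0.    -0.001]
clock: 11.45
tcp_pos: [472.6, 252.8, 155.4]
tool_rot: [1.059, 1.298, -1.066]
force: [0.6, -0.0, -6.8]
width: 51.1
```

```bash
python3 - <<'E'
from h import *
go(511.8,-265.1,230,-12.1)
E
python3 -m pendant '[[-1,[-3,0,0],[0,0,0]],[-1,[-6,-0.8,3],[0,0,0]],[-1,[-8,-1.5,7],[0,0,0]],[-1,[-8,-2.2,11.5],[0,0,0]],[-1,[-8,-2.9,16],[0,0,0]]]'
python3 - <<'E'
from h import *
go(511.8,-265.1,230,-12.1)
E
```

```text
t 11.45 tcp [472.6 252.8 155.4] F [ 0.6 -0.  -6.8] T [ 0.09 -0.06  0.01] w 51.1 jaw yaw 11.3 -> -12.1 q [ 0.49  0.31  1.89 -0.    0.95  0.29]
 shift cm [-7.36 -6.39 51.56] turn [0.409 0.002 0.004]
clock: 11.95
tcp_pos: [477.0, 89.9, 236.8]
tool_rot: [1.062, 1.296, -1.061]
force: [0.9, 0.1, -7.4]
width: 51.0
t 11.95 tcp [477.   89.9 236.8] F [ 0.9  0.1 -7.4] T [-0.03 -0.09  0.06] w 51.0 jaw yaw 11.4 -> -12.1 q [ 0.18  0.13  1.92 -0.    1.1  -0.02]
 shift cm [ 0.68 -3.61 35.48] turn [ 0.41  -0.    -0.001]
```

```bash
python3 -m pendant '[[-1,[0,-0.45,4.5],[0,0,0]],[-1,[0,-0.9,9],[0,0,0]],[-1,[0,-1.35,13.5],[0,0,0]],[-1,[0,-1.8,18],[0,0,0]],[-1,[0,-2.25,22],[0,0,0]]]'
python3 -m pendant '[[-1,[0,-0.4,4],[0.1,0,0]],[-1,[0,-0.8,8],[0.2,0,0]],[-1,[0,-1.2,11.5],[0.3,0,0]],[-1,[0,-1.36,13.3],[0.41,0,0]],[-1,[0,-1.36,13.3],[0.41,0,0]]]'
python3 -m pendant '[[-1,[0,0,0],[0,0,0]],[-1,[0,0,0],[0,0,0]]]'
python3 - <<'E'
from h import *
p,d,i,W=cam("wrist"); np.savez("pics/held.npz",p=p,d=d,W=W); show("held",p)
go(511.8,-265.1,230,-12.1)
E
```

```text
clock: 12.45
tcp_pos: [497.9, -130.9, 235.9]
tool_rot: [1.062, 1.297, -1.063]
force: [0.5, 0.5, -7.0]
width: 51.3
clock: 12.95
tcp_pos: [511.0, -264.2, 235.6]
tool_rot: [1.367, 1.099, -1.368]
force: [0.1, -0.1, -7.3]
width: 51.0
clock: 13.15
tcp_pos: [511.0, -261.0, 235.6]
tool_rot: [1.362, 1.104, -1.363]
force: [0.4, 0.2, -7.0]
width: 51.5
t 13.2 tcp [ 511.2 -260.9  235.7] F [ 0.1 -0.3 -6.9] T [-0.01  0.04  0.01] w 50.9 jaw yaw -12.0 -> -12.1 q [-0.47  0.27  1.74  0.    1.13 -0.26]
 shift cm [0.57 0.14 0.4 ] turn [ 0.001 -0.     0.001]
```

View pics/held.png

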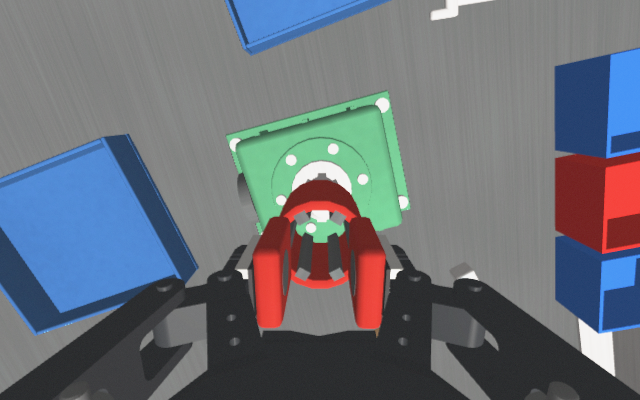

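Yoke sits straight between the fingers with the ears at (270,270) and (370,270). A shaft tooth at (321,180) points along the groove direction, as planned. Centre it and come down.

```bash
python3 -m pendant '[[-1,[0.5,0.14,0.4],[0,0,0]],[-1,[1.2,0.14,0.4],[0,0,0]],[-1,[2,0.14,0.4],[0,0,0]],[-1,[2.6,0.14,0.4],[0,0,0]],[-1,[2.8,0.14,0.4],[0,0,0]]]'
python3 -m pendant '[[-1,[0,0,0],[0,0,0]],[-1,[0,0,0],[0,0,0]],[-1,[0,0,0],[0,0,0]]]'
python3 - <<'E'
from h import *
go(511.8,-265.1,190,-12.1)
E
```

```text
clock: 13.7
tcp_pos: [511.5, -265.8, 206.5]
tool_rot: [1.363, 1.103, -1.364]
force: [-0.2, -0.3, -7.0]
width: 51.4
clock: 14.0
tcp_pos: [512.3, -266.3, 208.1]
tool_rot: [1.364, 1.101, -1.363]
force: [-0.7, 0.4, -7.1]
width: 51.1
t 14.0 tcp [ 512.3 -266.3  208.1] F [-0.7  0.4 -7.1] T [-0.02  0.07 -0.03] w 51.1 jaw yaw -12.1 -> -12.1 q [-0.48  0.3   1.76  0.    1.08 -0.27]
 shift cm [ 1.81 -0.08 -0.11] turn [-0.001  0.    -0.001]
```

```bash
python3 -m pendant '[[-1,[0.2,-0.07,-0.08],[0,0,0]],[-1,[0.4,-0.07,-0.08],[0,0,0]],[-1,[0.6,-0.07,-0.08],[0,0,0]],[-1,[0.8,-0.07,-0.08],[0,0,0]],[-1,[1.0,-0.07,-0.08],[0,0,0]]]'
python3 -m pendant '[[-1,[0.1,0,0],[0,0,0]],[-1,[0.2,0,0],[0,0,0]],[-1,[0.3,0,0],[0,0,0]],[-1,[0.4,0,0],[0,0,0]],[-1,[0.5,0,0],[0,0,0]]]'
python3 - <<'E'
from h import *
go(511.8,-265.1,190,-12.1)
E
```

```text
clock: 14.5
tcp_pos: [511.6, -265.2, 197.6]
tool_rot: [1.364, 1.101, -1.364]
force: [0.1, 0.3, -7.0]
width: 50.8
clock: 15.0
tcp_pos: [511.6, -265.3, 192.7]
tool_rot: [1.364, 1.101, -1.364]
force: [-0.1, -0.2, -6.5]
width: 51.2
t 15.0 tcp [ 511.6 -265.3  192.7] F [-0.1 -0.2 -6.5] T [ 0.02 -0.02  0.  ] w 51.2 jaw yaw -12.1 -> -12.1 q [-0.48  0.32  1.78 -0.    1.05 -0.27]
 shift cm [ 0.27  0.02 -0.02] turn [-0.001  0.    -0.   ]
```

Foot is at about 140, on the pilot, with no contact. Feel on down, 1 mm per row.

```bash
python3 -m pendant '[[-1,[0.1,0,0],[0,0,0]],[-1,[0.2,0,0],[0,0,0]],[-1,[0.3,0,0],[0,0,0]]]'
python3 - <<'E'
from h import *
go(511.8,-265.1,190,-12.1)
E
```

```text
clock: 15.3
tcp_pos: [511.6, -265.3, 189.7]
tool_rot: [1.364, 1.101, -1.364]
force: [-0.2, 0.4, -7.1]
width: 51.1
t 15.3 tcp [ 511.6 -265.3  189.7] F [-0.2  0.4 -7.1] T [-0.03 -0.01 -0.01] w 51.1 jaw yaw -12.1 -> -12.1 q [-0.48  0.32  1.78 -0.    1.04 -0.27]
 shift cm [-0.03  0.02 -0.02] turn [-0.001  0.    -0.   ]
```

Foot is at about 137, below the tooth tops, with no contact, so it may already be meshing. Continue.

```bash
python3 -m pendant '[[-1,[0.1,0,0],[0,0,0]],[-1,[0.2,0,0],[0,0,0]],[-1,[0.3,0,0],[0,0,0]],[-1,[0.3,0,0],[0,0,0]]]'
python3 - <<'E'
from h import *
go(511.8,-265.1,190,-12.1)
E
```

```text
clock: 15.7
tcp_pos: [511.5, -265.2, 186.6]
tool_rot: [1.364, 1.102, -1.364]
force: [0.4, -0.3, -7.3]
width: 51.0
t 15.7 tcp [ 511.5 -265.2  186.6] F [ 0.4 -0.3 -7.3] T [-0.05  0.06 -0.02] w 51.0 jaw yaw -12.1 -> -12.1 q [-0.48  0.32  1.78  0.    1.03 -0.27]
 shift cm [-0.34  0.03 -0.02] turn [-0.001 -0.     0.   ]
```

Meshed (foot about 134, no load). Slide down, watching the force.

```bash
python3 -m pendant '[[-1,[0.2,0,0],[0,0,0]],[-1,[0.4,0,0],[0,0,0]],[-1,[0.6,0,0],[0,0,0]],[-1,[0.8,0,0],[0,0,0]],[-1,[1.0,0,0],[0,0,0]]]'
python3 - <<'E'
from h import *
go(511.8,-265.1,153,-12.1)
E
```

```text
clock: 16.2
tcp_pos: [511.6, -265.2, 176.5]
tool_rot: [1.364, 1.101, -1.364]
force: [0.7, 0.4, -6.7]
width: 51.0
t 16.2 tcp [ 511.6 -265.2  176.5] F [ 0.7  0.4 -6.7] T [-0.06  0.    0.04] w 51.0 jaw yaw -12.1 -> -12.1 q [-0.48  0.34  1.79 -0.    1.01 -0.27]
 shift cm [ 2.35  0.02 -0.02] turn [-0.001 -0.     0.   ]
```

```bash
python3 -m pendant '[[-1,[0.2,0,0],[0,0,0]],[-1,[0.4,0,0],[0,0,0]],[-1,[0.6,0,0],[0,0,0]],[-1,[0.8,0,0],[0,0,0]],[-1,[1.0,0,0],[0,0,0]]]'
python3 - <<'E'
from h import *
go(511.8,-265.1,153,-12.1)
E
```

```text
clock: 16.7
tcp_pos: [511.6, -265.3, 166.6]
tool_rot: [1.364, 1.101, -1.364]
force: [0.1, -0.0, -7.0]
width: 51.4
t 16.7 tcp [ 511.6 -265.3  166.6] F [ 0.1 -0.  -7. ] T [ 0.    0.05 -0.01] w 51.4 jaw yaw -12.1 -> -12.1 q [-0.48  0.35  1.8   0.    0.99 -0.27]
 shift cm [ 1.36  0.02 -0.02] turn [-0.001 -0.    -0.   ]
```

```bash
python3 -m pendant '[[-1,[0.2,0,0],[0,0,0]],[-1,[0.4,0,0],[0,0,0]],[-1,[0.6,0,0],[0,0,0]],[-1,[0.8,0,0],[0,0,0]],[-1,[1.0,0,0],[0,0,0]]]'
python3 -m pendant '[[-1,[0.1,0,0],[0,0,0]],[-1,[0.2,0,0],[0,0,0]]]'
python3 - <<'E'
from h import *
go(511.8,-265.1,153,-12.1)
E
```

```text
clock: 17.2
tcp_pos: [511.6, -265.2, 156.6]
tool_rot: [1.364, 1.101, -1.364]
force: [-0.6, -0.2, -6.9]
width: 51.0
clock: 17.4
tcp_pos: [511.6, -265.2, 154.7]
tool_rot: [1.364, 1.101, -1.364]
force: [-0.6, -0.3, -7.9]
width: 51.0
t 17.4 tcp [ 511.6 -265.2  154.7] F [-0.6 -0.3 -7.9] T [ 0.01 -0.07  0.01] w 51.0 jaw yaw -12.1 -> -12.1 q [-0.48  0.36  1.81 -0.    0.97 -0.27]
 shift cm [ 0.17  0.02 -0.02] turn [-0.001  0.     0.   ]
```

```bash
python3 -m pendant '[[-1,[0.1,0,0],[0,0,0]],[-1,[0.15,0,0],[0,0,0]]]'
python3 -m pendant '[[-1,[0.05,0,0],[0,0,0]]]'
python3 -m pendant '[[-1,[0.05,0,0],[0,0,0]]]'
```

```text
clock: 17.6
tcp_pos: [511.6, -265.3, 153.2]
tool_rot: [1.364, 1.101, -1.364]
force: [0.6, 0.0, -6.4]
width: 51.3
clock: 17.7
tcp_pos: [511.6, -265.3, 152.8]
tool_rot: [1.364, 1.101, -1.364]
force: [-0.7, 0.6, -2.3]
width: 51.0
clock: 17.8
tcp_pos: [511.6, -265.3, 152.8]
tool_rot: [1.364, 1.101, -1.364]
force: [-2.9, 0.9, 3.1]
width: 50.9
```

Seated: contact at TCP 152.8, as predicted, and the weight has gone over to the collar. Release and withdraw.

```bash
python3 -m pendant '[[-1,[0.02,0,0],[0,0,0]],[0.6,[0.02,0,0],[0,0,0]],[1,[0.02,0,0],[0,0,0]],[1,[0.02,0,0],[0,0,0]],[1,[0.02,0,0],[0,0,0]]]'
python3 -m pendant '[[1,[-1,0,0],[0,0,0]],[1,[-3,0,0],[0,0,0]],[1,[-6,0,0],[0,0,0]],[1,[-9,0,0],[0,0,0]],[1,[-12,0,0],[0,0,0]]]'
python3 -m pendant '[[1,[0,0,0],[0,0,0]],[1,[0,0,0],[0,0,0]],[1,[0,0,0],[0,0,0]]]'
python3 yoke.py 192 final far
python3 - <<'E'
from h import *
p,d,i,W=cam("top"); show("topf",p)
z=np.load("pics/top0.npz"); df=cv2.absdiff(p,z["p"]).max(-1)
b=blobs(cv2.morphologyEx((df>60).astype(np.uint8),cv2.MORPH_OPEN,np.ones((3,3))),15); print([cv2.boundingRect(c) for c in b])
E
```

```text
clock: 18.3
tcp_pos: [511.8, -265.4, 152.3]
tool_rot: [1.364, 1.101, -1.363]
force: [0.1, -0.7, -0.0]
width: 85.4
clock: 18.8
tcp_pos: [511.6, -265.3, 274.1]
tool_rot: [1.364, 1.101, -1.363]
force: [0.0, -0.1, 0.1]
width: 84.8
clock: 19.1
tcp_pos: [511.0, -265.0, 271.3]
tool_rot: [1.363, 1.103, -1.364]
force: [-1.1, 0.3, -0.9]
width: 85.3
ear [288 181  14  44 572] c 492.2 -260.4 size 34.9 10.0 ang 77.0 zmed 191.6
ear [340 181  15  44 604] c 531.8 -268.9 size 34.9 10.7 ang 79.0 zmed 191.5
centre [ 512.  -264.7] axis yaw 167.9 sep 40.5
t 19.15 tcp [ 510.9 -264.9  271. ] F [-0.   0.1  0.2] T [ 0.    0.01 -0.01] w 85.5 jaw yaw -12.1 -> -12.1 q [-0.48  0.24  1.7  -0.    1.21 -0.27]
 shift cm [21.4   0.14 -0.03] turn [-0.001 -0.001  0.002]
[(297, 108, 198, 292), (0, 195, 170, 169), (109, 295, 135, 105), (214, 240, 111, 150), (333, 370, 21, 30), (329, 185, 16, 19), (294, 334, 24, 21), (489, 136, 16, 24), (233, 200, 20, 14), (441, 159, 20, 13), (233, 192, 13, 5)]
```

View pics/final.png

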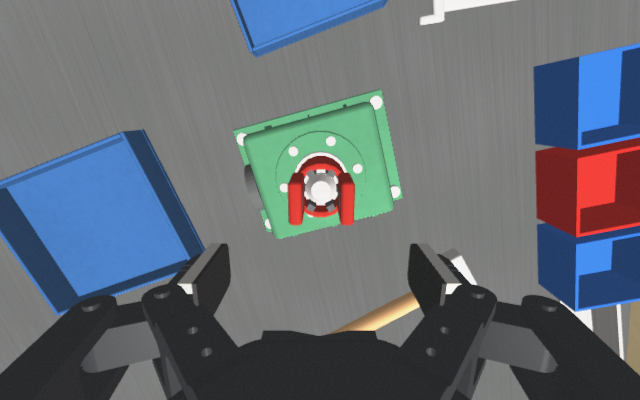

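View pics/topf.png

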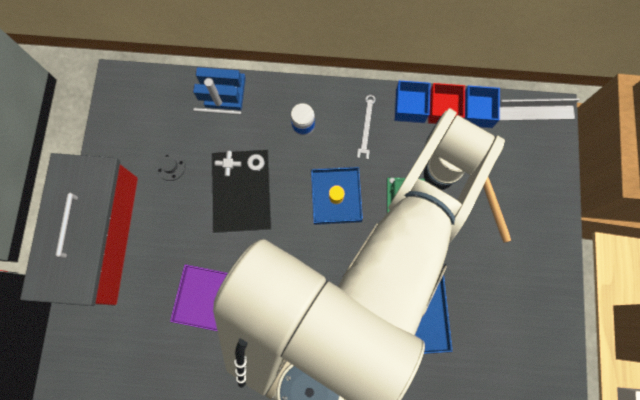

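The wrist view shows the yoke home on the shaft (320,190): ear tops at 191.5 mm where 192 is expected, centred, with the shaft tip showing in the gap. The top view shows the cap in the small blue tray (337,194), with the cross, bearing, grease can, spanner and flange where they were. Hand in.

```bash
python3 -c "
from station import job; print(job.finish_job())"
```

```text
the job is handed in; nothing more can be done
None
```

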